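Latch the two-part plaster mould shut

TASK

Close the plaster mould for casting: push its loose half along the board up to the rubber seal, swing the latch's wire loop over so that its crossbar drops behind the hook on the loose half, then press the latch lever over and down flat, past centre, so that it clamps the halves and stays shut. Leave the bottle, foam block, spatula and marker where they are.

Things in the scene. Friction and masses are not known exactly. Their poses are not given: they have to be found in the camera images.
- mould: Fixed plywood board (x -80..105, y -190..155 mm, 10 mm thick) carrying the fixed white plaster half (x -60..85, y 16..135 mm with its plywood back, top at z 60 mm). Origin on the table surface; y runs along the slide from the loose half towards the fixed half, z up. Side rails at x -70 and 95 mm, tops at z 28 mm. The draw latch lies on the line x = 0, on steel straps with tops at z 63 mm.
- seal_face (a point): Middle of the outer face of the black rubber seal strip that stands 8 mm out of the fixed half's seam face, as it is when not squeezed; 48 mm above the table. The seal is a spring of 4 N/mm. Fixed with the mould.
- half (a joint): Slide of the loose plaster half (145 wide, 109 long with its plywood back, top z 60 mm, about 0.8 kg, about 2 N friction, stays where left). Opening in m: 0 = fully shut, 0.006 = touching the seal, up to 0.075. Pushed towards the mould's +y the value falls. Latched shut it stands at 0 to 0.003; unlatched, the squeezed seal pushes it back to about 0.0055.
- half_back (a point): Middle of the outer face of the loose half's plywood back plate, 37 mm above the table: an upright face (145 x 54 mm) looking to the mould's -y. Push here, towards the mould's +y.
- keeper (a point): Seat of the crossbar behind the hook, on the loose half (moves with it), 67 mm above the table; axes as the mould's. The hook, a steel plate 36 wide and 5 mm thick, leans 30 degrees towards the mould's -y: it rises about 9 mm to the +y side of this point; its tip, 84 mm above the table, is above this point, up to 5 mm to its -y side. The bar must pass over the tip and drop on its -y side.
- lever (a joint): Latch lever hinge, rad. 0 = flat, pointing to the mould's +y (shut); 1.57 = upright; largest 1.95 = leaning over towards the loose half. Friction of 0.12 N m holds it where left. With the loop hooked it passes centre at about 0.11 and then stays down by itself. The more it is raised, the farther the loop reaches; it starts raised far enough (1.66 or more).
- lever_hinge (a point): Lever axis, on the fixed half, 77 mm above the table; the axis runs along the mould's x.
- lever_tip (a point): Free end of the lever, 90 mm from its hinge. The lever is a steel plate 34 mm wide and 5 mm thick with a black pad near the end of the face that is its upper one when flat, which looks to the loose half when upright.
- loop (a joint): Hinge of the wire loop on the lever, in rad: turn of the loop relative to the lever; 0 as when latched shut, 3.80 = its stop, tipped back. It swings freely and falls slowly under its weight.
- loop_pivot (a point): Axis on which the loop swings, on the lever 30 mm from the lever's hinge; parallel to the mould's x.
- loop_bar (a point): Middle of the loop's crossbar, 100 mm from the loop's pivot. The loop is a U of 8 mm steel rod: arms 27 mm to either side of the lever (it swings round the lever and over its tip), crossbar 54 mm along the mould's x. It starts leaning back towards the fixed half; pushed over the top towards the loose half it falls, and with lever raised and half at the seal lands behind the hook.
- bottle: Brown drinking bottle, bystander, 68 mm across, 190 mm tall; origin under its centre.
- foam: White block of rigid foam, bystander, 90 x 130 x 62 mm; origin under its centre.
- spatula: Spatula lying flat, bystander; origin under its middle, lying along its x.
- marker: White marker pen with black cap, bystander, 125 mm long, lying along its x; origin under its middle.

How it is judged:
By the outcome, as a careful person would: the job done as asked, in the order asked, and still so for the second after the job is handed in, with the robot touching nothing.
It also fails if it takes over 50 s, if anything falls off the work surface, if the arm or the gripper's body presses on something with over 40 N, if the wrist force passes 120 N, or if a joint passes its speed limit or range.

ROBOT

A 6-joint arm with a two-finger parallel gripper is mounted at the origin on the work surface. World frame = base frame: x ahead of the robot, y to its left, z up, the work surface at z = 0. Lengths are in m, angles in degrees, forces in N, time in s.
With the tool pointing down it reaches from about 0.325 to 0.775 m from the base axis. Payload 5.5 kg.
Tool frame: the origin (TCP) lies at the centre of the arm's flange, where the gripper is bolted on; the fingertips stand 182 mm ahead of it and the grasp point (between the pads) lies 163 mm ahead of it; z points along the fingers, y is the line along which they close (so a half turn about z gives the same grasp; the last joint's range is limited). The gripper opens to 88 mm and grips with 3 to 60 N. Pads are 20 mm wide; open, the fingers measure 115 mm over their backs; the gripper's body (75 mm by 178 mm) begins 61 mm behind the grasp point.
Start: joints at [-78.249, 5.22, 70.514, -0, 104.267, -3.249], TCP at [0.155, -0.58, 0.405] pointing down, gripper open.
Joint ranges: [-164.24, 164.24], [-49.07, 125.15], [9.68, 141.18], [-86.29, 266.29], [3.28, 154.24], [-151.56, 151.56]. Speed limits (degrees/s): [147.25, 147.25, 172.46, 180, 180, 180].

INTERFACE

Orientations are given as [roll, pitch, yaw] about the fixed x, y, z axes, in that order (R = Rz(yaw) Ry(pitch) Rx(roll)).
In Python, from station import r gives the robot as it stands. The module is installed in compiled form; this text tells all that it offers. Calls block until the motion is done:
- r.reach(position, orientation): joint-space move of the TCP to a pose.
- r.servo_line(position, rotation=None, speed=0.15): straight line of the TCP; rotation=None keeps the orientation; speed is the mean speed in m/s.
- r.move_joints(angles): joint-space move.
- r.let_go() and r.grab(squeeze=None): open the fingers fully, or close them until they stop; squeeze is the grip in N (None keeps the last).
- r.wait(seconds).
- r.inverse_kinematics(position, orientation): joint angles nearest the present ones, or None.
- r.sense(): the state.
- r.snapshot(name): name is "scene" or "side" or "wrist"; returns a dict with "frame" (384x512x3 uint8, red, green, blue), "fx", "fy", "cx", "cy" (pixels), "R" (3x3) and "t" (3): a world point X has camera coordinates R X + t. Camera axes: x right, y down, z forward; pixel columns grow to the right and rows downward; lengths in m; the calibration is good to about 2 mm. A picture is of the moment at which its call begins. There is no depth.
A pose or a line that the arm cannot do raises r.IKError and nothing moves.
- r.hand_in(): hands the job in; it is judged then, once.
The state is a dict: "clock": time; "joints": joint angles; "joint_vel": joint speeds; "joint_torque": joint torques, N m; "tcp_pos": TCP position; "orientation": TCP orientation; "contact_force": force on the tool from outside, world axes, zero at the start; "torque": the same for the moment, N m; "opening": finger opening in m; "gripper_force": force on a finger pad.
Only numpy, scipy, OpenCV 4.12 (cv2) and the standard library are available. Lean on these libraries where they do the work, as an engineer would, in place of code of your own. Each camera call takes 0.05 s, during which the arm holds its last target. There are 200 camera calls.

## Working session

There is one attempt and no reset: what is moved stays moved. The work goes in short steps, each a Python script; the robot and the scene stay as the last script left them, time stands still between calls to the robot, and variables do not carry over. Pictures are saved under pics/ and viewed, at most 10 in all, crops included, and the job is handed in when it is done.

```bash
mkdir -p pics; python3 - <<'E'
from station import r
import cv2,numpy as np
a=[]
for n in("scene","side"):
    s=r.snapshot(n); cv2.imwrite(f"pics/{n}0.png",cv2.resize(s["frame"][:,:,::-1],(800,600),interpolation=cv2.INTER_CUBIC))
    print(n,s["fx"],s["cx"],s["cy"],(-s["R"].T@s["t"]).round(3),s["R"].round(3).tolist())
E
```

```text
scene 362.92442326262 255.93989807824173 189.90851687973966 [ 1.063 -0.36   0.764] [[0.677, 0.736, 0.009], [0.53, -0.479, -0.699], [-0.511, 0.478, -0.715]]
side 468.8227559893342 248.6332772167859 199.16927052317598 [0.197 0.722 1.019] [[-0.827, -0.563, 0.015], [-0.445, 0.637, -0.63], [0.345, -0.527, -0.776]]
```

View pics/scene0.png

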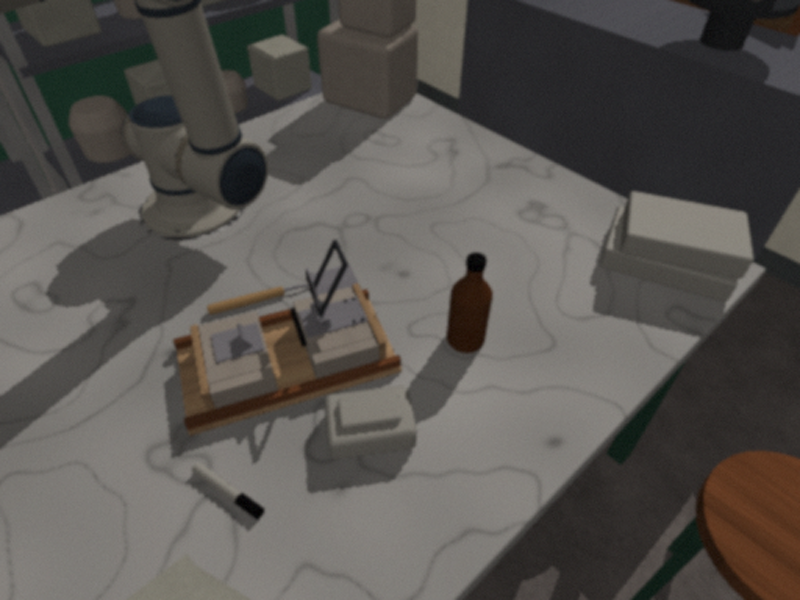

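View pics/side0.png

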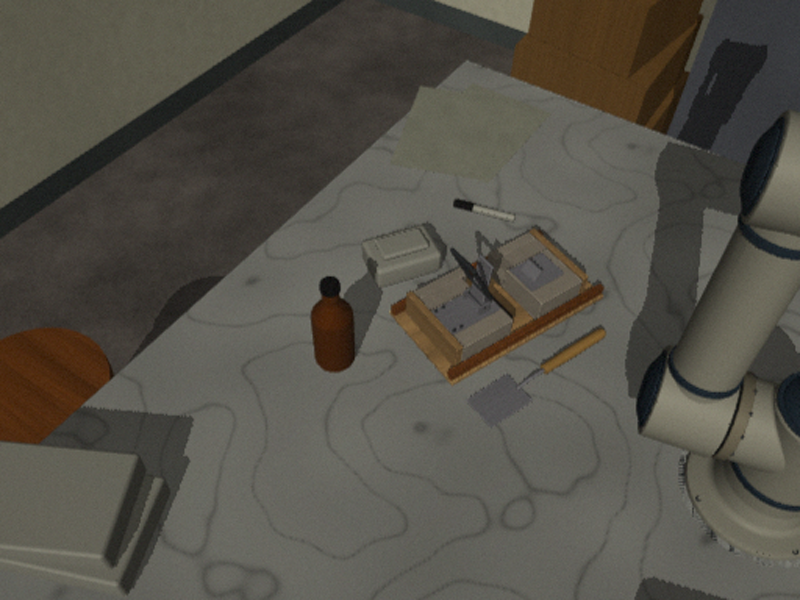

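The mould is in the scene view at about (175-400, 240-430), with the loose half on the left. In the side view it is at (390-605, 230-380). I'll enlarge both.

```bash
python3 - <<'E'
from station import r
import cv2,numpy as np
for n,(u,v) in dict(scene=(108,150),side=(243,138)).items():
    s=r.snapshot(n)["frame"][v:v+120,u:u+160,::-1]
    s=cv2.convertScaleAbs(s,alpha=1.5,beta=0)
    cv2.imwrite(f"pics/{n}1.png",cv2.resize(s,(800,600),interpolation=cv2.INTER_CUBIC))
E
```

```text
(no output)
```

View pics/scene1.png

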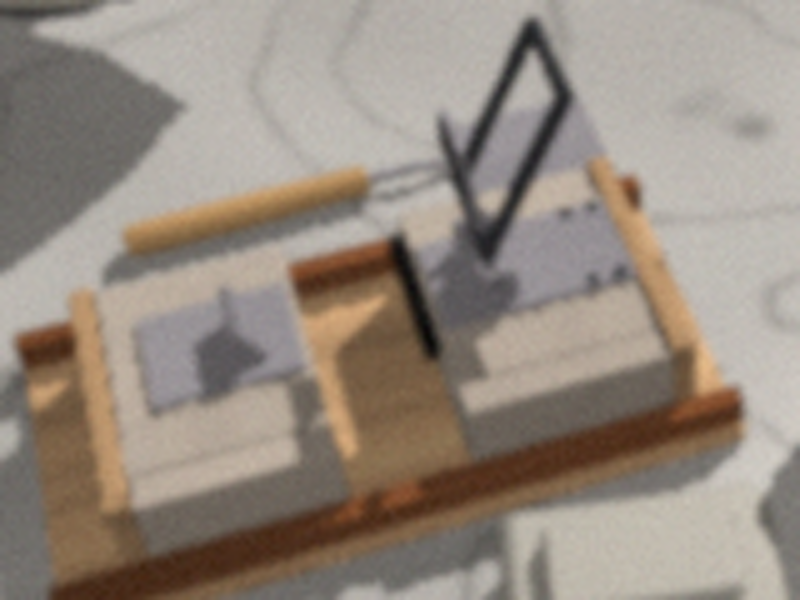

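View pics/side1.png

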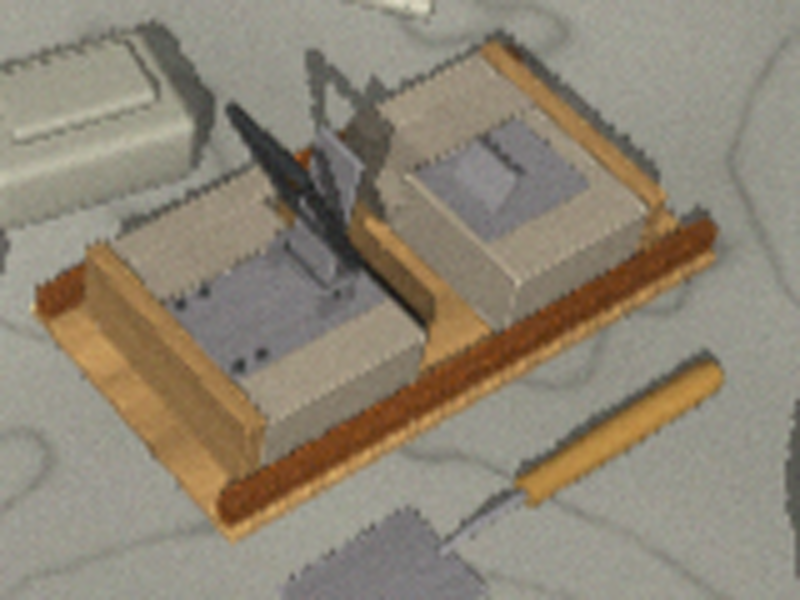

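Both crops are clear enough to fit the pose. In the scene crop the lever tip is at (443,118) and the loop bar runs (533,22)-(567,97). In the side crop they are at (342,145) and (238,110). The board and plate corners are visible too. Next I fit the mould pose, the opening, the lever tip and the bar.

```bash
cat > fit.py <<'E'
from station import r
import numpy as np
from scipy.optimize import least_squares
C={n:r.snapshot(n) for n in("scene","side")}; OFF=dict(scene=(108,150),side=(243,138))
def proj(n,X):
    s=C[n];c=s["R"]@X+s["t"];return np.array([s["fx"]*c[0]/c[2]+s["cx"],s["fy"]*c[1]/c[2]+s["cy"]])
def px(n,p): return (np.array(p)+.5)/5-.5+OFF[n]
def W(p,m):
    c,s=np.cos(p[2]),np.sin(p[2]);m=np.array(m)/1000
    return np.array([p[0]+c*m[0]-s*m[1],p[1]+s*m[0]+c*m[1],m[2]])
E
python3 - <<'E'
from fit import *
D=[("scene",(740,437),(105,155,0)),("scene",(608,160),(-60,135,64)),("scene",(692,350),(85,135,64)),
("side",(230,540),(-80,155,0)),("side",(38,312),(105,155,0)),("side",(715,262),(-80,-190,0)),("side",(88,247),(85,135,64)),("side",(254,432),(-60,135,64)),("side",(425,335),(-60,16,60))]
H=[("scene",(72,292),-60),("scene",(106,510),85),("side",(663,195),-60),("side",(503,43),85)]
T=[("scene",(443,118)),("side",(342,145))]; B=[("scene",(550,60)),("side",(238,110))]
def f(p):
    e=[proj(n,W(p,m))-px(n,q) for n,q,m in D]
    e+=[proj(n,W(p,(x,-95-p[3]*1e3,64)))-px(n,q) for n,q,x in H]
    e+=[proj(n,W(p,(0,p[4]*1e3,p[5]*1e3)))-px(n,q) for n,q in T]
    e+=[proj(n,W(p,(0,p[6]*1e3,p[7]*1e3)))-px(n,q) for n,q in B]
    return np.concatenate(e)
best=min((least_squares(f,[.45,-.1,y,.05,.04,.16,.1,.18],loss="soft_l1") for y in np.arange(-3,3.2,.7)),key=lambda s:s.cost)
p=best.x;print(p.round(4),np.degrees(p[2]),best.cost);print(f(p).reshape(-1,2).round(1).tolist())
for m in[(0,-170,37),(0,-101,37),(0,50,77),(0,8,48)]:print(m,W(p,m).round(3))
np.save("p.npy",p)
E
```

```text
[ 0.4912 -0.0729 -0.386   0.056   0.0433  0.1723  0.0966  0.2002] -22.11613466398007 17.23285879956454
[[0.2, 1.5], [-0.9, -0.5], [-0.3, -0.4], [0.1, 0.8], [-1.0, -0.1], [-0.0, 1.0], [-0.3, -0.4], [-1.0, -0.8], [0.9, -0.5], [-0.2, -0.3], [-0.2, 0.4], [0.5, 0.7], [-2.2, -0.3], [0.8, 1.0], [0.2, -1.8], [0.2, -1.3], [4.9, 6.0]]
(0, -170, 37) [ 0.427 -0.23   0.037]
(0, -101, 37) [ 0.453 -0.166  0.037]
(0, 50, 77) [ 0.51  -0.027  0.077]
(0, 8, 48) [ 0.494 -0.066  0.048]
```

```bash
python3 - <<'E'
from fit import *
p=np.load("p.npy")
def g(q):
    h,t,a=q; L=lambda x,d:(x,h*1e3+d*np.cos(t),77+d*np.sin(t))
    P=lambda x:(x,L(0,30)[1]+100*np.cos(a),L(0,30)[2]+100*np.sin(a))
    e=[proj("scene",W(p,L(0,90)))-px("scene",(443,118)),proj("side",W(p,L(17,90)))-px("side",(322,128)),proj("side",W(p,L(-17,90)))-px("side",(360,168)),
    proj("scene",W(p,P(-27)))-px("scene",(533,24)),proj("scene",W(p,P(27)))-px("scene",(567,97)),proj("side",W(p,P(27)))-px("side",(235,110))]
    return np.concatenate(e)
s=least_squares(g,[.05,1.75,1.2]);print(s.x,s.cost,g(s.x).reshape(-1,2).round(1).tolist())
print("side -x end px?",)
h,t,a=s.x;y=h*1e3+30*np.cos(t)+100*np.cos(a);z=77+30*np.sin(t)+100*np.sin(a);print("bar y,z",y,z,"tip",h*1e3+90*np.cos(t),77+90*np.sin(t))
print((proj("side",W(p,(-27,y,z)))-OFF["side"])*5)
E
```

```text
[0.05271229 1.66843564 1.10427316] 5.946406254412051 [[1.3, 2.7], [-0.5, -0.9], [0.4, -0.5], [-0.1, 0.5], [-0.6, 0.0], [-0.8, -0.0]]
side -x end px?
bar y,z 94.7661344644782 196.17086258894415 tip 43.93870733366406 166.57133610003854
[297.24342152 177.08233678]
```

```bash
cat > mv.py <<'E'
from station import r
import numpy as np
p=np.load("p.npy"); yaw=np.degrees(p[2])
c,s=np.cos(p[2]),np.sin(p[2])
def P(x,y,ztip):  # mould mm, fingertip height -> TCP world
    x,y=x/1e3,y/1e3
    return [p[0]+c*x-s*y,p[1]+s*x+c*y,ztip/1e3+.182]
def ori():
    best=None
    for a in(90,-90):
        o=[180,0,(yaw+a+180)%360-180]
        q=r.inverse_kinematics(P(0,-190,110),o)
        if q is not None and (best is None or abs(q[5])<best[0]): best=(abs(q[5]),o,q)
    return best[1]
O=ori()
def F():  # contact force in mould axes
    f=np.array(r.sense()["contact_force"]); return np.array([c*f[0]+s*f[1],-s*f[0]+c*f[1],f[2]])
def line(x,y,z,v=.15): r.servo_line(P(x,y,z),O,v)
E
python3 - <<'E'
from mv import *
print(O); r.grab(5); print("open",r.sense()["opening"],r.sense()["clock"])
r.reach(P(0,-192,110),O); line(0,-192,25,.15); print(r.sense()["clock"],F().round(1))
line(0,-118,25,.08); print(r.sense()["clock"],F().round(1))
for y in np.arange(-116,-103,1.5):
    line(0,y,25,.03); f=F(); print(y,f.round(1),r.sense()["clock"])
    if f[1]<-9: break
E
```

```text
[180, 0, np.float64(67.88386533601994)]
open 0.00029996908621477206 1.7417
4.0583 [-0.1 -0.3 -0.2]
5.1333 [-0.  -0.1  0.5]
-116.0 [ 0.1 -0.5 -0.7] 5.3833
-114.5 [-0.  -1.4 -0.8] 5.6333
-113.0 [-0.3 -1.5 -2.1] 5.8833
-111.5 [-0.1 -1.3 -1.6] 6.1333
-110.0 [-0.3 -1.  -0.2] 6.3833
-108.5 [-1.9 -4.3 -1.1] 6.6333
-107.0 [-1.4 -5.9  0.3] 6.8833
-105.5 [-2.1 -8.  -0.5] 7.1333
-104.0 [ -0.8 -11.5  -0.4] 7.3833
```

The half met the seal at the expected place: force builds at about 2-3 N per 1.5 mm step from y ≈ -108. Next is the loop.

```bash
python3 - <<'E'
from mv import *
line(0,-125,25,.1); line(0,-150,255,.35); line(0,132,255,.35); line(0,132,182,.2); print(r.sense()["clock"],F().round(1))
for y in (110,90,70,50,30): line(0,y,182,.1); print(y,F().round(1))
print(r.sense()["clock"])
import cv2
s=r.snapshot("side")["frame"][118:258,223:403,::-1]
s=cv2.resize(cv2.convertScaleAbs(s,alpha=1.5),(770,600),interpolation=cv2.INTER_CUBIC); cv2.imwrite("pics/side2.png",s)
E
```

```text
10.025 [0.  0.5 0.7]
110 [ 0.6 -0.2 -0.8]
90 [ 0.1  0.4 -1.1]
70 [ 0.1 -0.2 -0.1]
50 [ 0.6 -0.2 -0.3]
30 [-0.1  0.   0.5]
11.7917
```

View pics/side2.png

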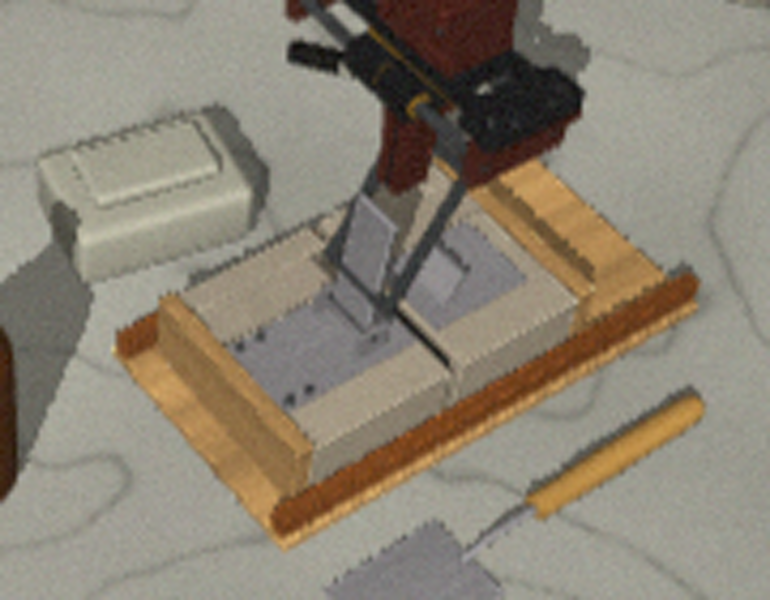

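The half is at the seal, and the loop is pushed over the top, arms running (385,300)→(465,175), with the finger behind it at (400,170). I'll lift clear, let it fall and look.

```bash
python3 - <<'E'
from mv import *
line(0,15,182,.1); line(0,40,240,.2); line(0,110,255,.3); r.wait(.5)
print(r.sense()["clock"])
import cv2
s=r.snapshot("side")["frame"][118:258,223:403,::-1]
s2=r.snapshot("scene")["frame"][150:290,108:268,::-1]
f=lambda i:cv2.resize(cv2.convertScaleAbs(i,alpha=1.5),(400,400),interpolation=cv2.INTER_CUBIC); cv2.imwrite("pics/both3.png",np.hstack([f(s),f(s2)]))
E
```

```text
13.5
```

View pics/both3.png

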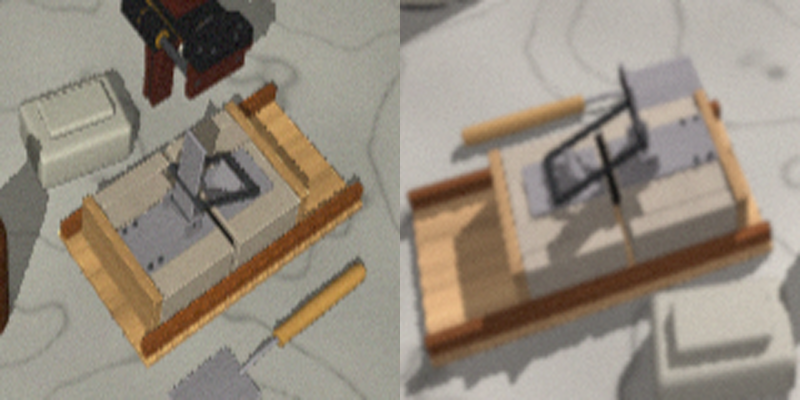

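Both views show the half at the seal and the loop lying with its crossbar on the far side of the hook (side view bar at (255,185), scene view bar at (550,180)). The lever is still upright. I'll start pressing it over, with a check midway.

```bash
cat >> mv.py <<'E'
def arc(t,rad=74,off=4):  # finger corner follows the lever face
    line(0,52.7+rad*np.cos(t)-off*np.sin(t)-10,77+rad*np.sin(t)+off*np.cos(t),.12)
E
python3 - <<'E'
from mv import *
line(0,0,255,.35); line(0,5,150,.3); print(F().round(1))
for t in np.arange(1.6,.75,-.12): arc(t); print(round(t,2),F().round(1),round(r.sense()["clock"],1))
import cv2
s=r.snapshot("side")["frame"][118:258,223:403,::-1]
s2=r.snapshot("scene")["frame"][150:290,108:268,::-1]
f=lambda i:cv2.resize(cv2.convertScaleAbs(i,alpha=1.5),(400,400),interpolation=cv2.INTER_CUBIC); cv2.imwrite("pics/both4.png",np.hstack([f(s),f(s2)]))
E
```

```text
[-0.1  0.6  1.8]
1.6 [ 0.1 -0.1  0.3] 15.0
1.48 [0.  0.6 0.1] 15.2
1.36 [-0.1 -0.4 -0. ] 15.5
1.24 [ 0.1 -0.4 -0. ] 15.7
1.12 [-0.2 -0.1  0.9] 16.0
1.0 [-0.3  0.3  0.2] 16.2
0.88 [-0.3  0.5 -0.3] 16.5
0.76 [ 0.1  0.8 -0.4] 16.7
```

View pics/both4.png

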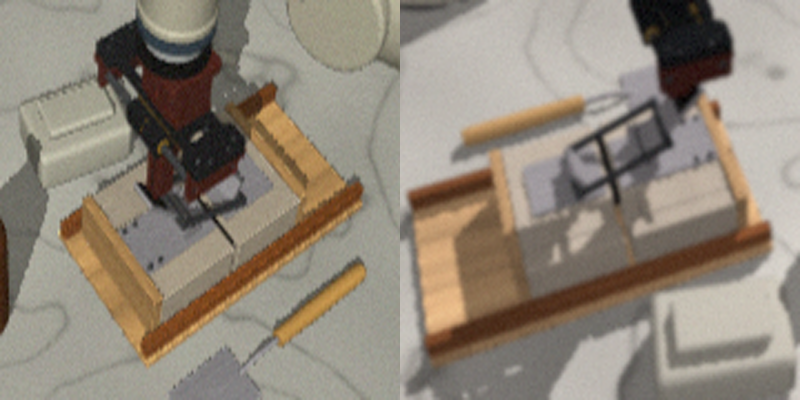

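The lever is pressed about halfway with the loop still attached. I can't tell yet whether the crossbar is behind the hook, so I'll zoom in.

```bash
python3 - <<'E'
from fit import *
import cv2
p=np.load("p.npy"); a=[]
s=C["scene"]["frame"][180:240,150:230,::-1]
cv2.imwrite("pics/z5.png",cv2.resize(cv2.convertScaleAbs(s,alpha=2),(800,600),interpolation=cv2.INTER_CUBIC))
for m in[(-27,-21,67),(27,-21,67),(-18,-25,84),(18,-25,84),(-27,0,75),(27,0,75),(-27,-10,88),(27,-10,88)]: print(m,((proj("scene",W(p,m))-(150,180)+.5)*10).round())
E
```

```text
(-27, -21, 67) [251. 235.]
(27, -21, 67) [295. 386.]
(-18, -25, 84) [232. 219.]
(18, -25, 84) [261. 319.]
(-27, 0, 75) [326. 194.]
(27, 0, 75) [373. 343.]
(-27, -10, 88) [281. 169.]
(27, -10, 88) [327. 319.]
```

View pics/z5.png

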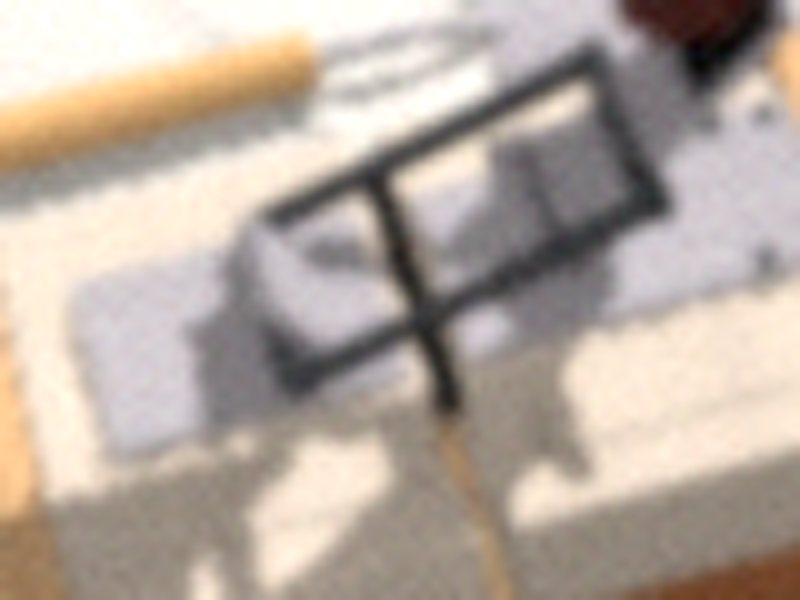

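The crossbar's middle is hidden by the light hook plate. Its ends show at (262,215) and (300,385), within about 2 px of the seat prediction, so it is hooked. I'll press the lever down.

```bash
python3 - <<'E'
from mv import *
for t in [.66,.56,.46,.36,.28,.2,.13,.06,0,-.03,-.06,-.09,-.12]:
    arc(t); f=F(); print(t,f.round(1),round(r.sense()["clock"],1),np.round(r.sense()["tcp_pos"][2]-.182,4))
    if t<.1 and f[2]>30: break
E
```

```text
0.66 [-0.7 -0.1 -0.4] 17.2 0.1252
0.56 [-0.3 -0.8 -0.6] 17.4 0.1192
0.46 [0.1 0.4 0.9] 17.7 0.1128
0.36 [-0.4 -1.1  0.1] 17.9 0.1061
0.28 [ 0.1 -0.5 -0.4] 18.2 0.1007
0.2 [-0.   0.5 -0.4] 18.4 0.095
0.13 [ 0.3 -0.4  0.3] 18.7 0.09
0.06 [ 0.4 -1.  -0.4] 18.9 0.0849
0 [ 0.1 -0.2  0.8] 19.2 0.0805
-0.03 [-2.  -1.4  5.4] 19.4 0.0798
-0.06 [-5.  -2.4 14.7] 19.7 0.0795
-0.09 [-11.   -4.6  23.6] 19.9 0.0793
-0.12 [-14.5  -5.9  32. ] 20.2 0.0792
```

There was no clamping force on the way, then a stop at z 79.5 mm. I'll look before trusting that.

```bash
python3 - <<'E'
from mv import *
arc(.1); print(F().round(1)); line(0,100,130,.2); line(0,60,300,.35)
import cv2
s=r.snapshot("side")["frame"][138:248,243:393,::-1]
s2=r.snapshot("scene")["frame"][150:260,118:258,::-1]
f=lambda i:cv2.resize(cv2.convertScaleAbs(i,alpha=1.7),(400,300),interpolation=cv2.INTER_CUBIC); cv2.imwrite("pics/both6.png",cv2.resize(np.hstack([f(s),f(s2)]),(800,300)))
E
```

```text
[ 0.  -0.7 -0.8]
```

View pics/both6.png

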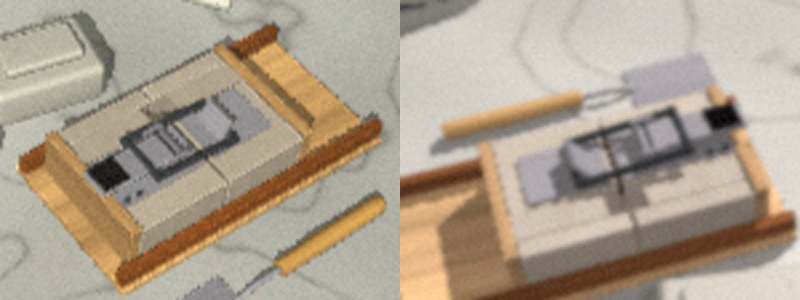

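The lever lies flat with the loop round the hook plate. To confirm the clamping, I'll touch the back plate lightly. Unclamped, force begins at about y = -107. Clamped, it begins several mm further on.

```bash
python3 - <<'E'
from mv import *
line(0,-140,255,.35); line(0,-140,25,.3); line(0,-110,25,.12)
for y in np.arange(-108,-99,1):
    line(0,y,25,.03); f=F(); print(y,f.round(1),round(r.sense()["clock"],1))
    if f[1]<-4: break
line(0,-140,25,.2); line(0,-160,200,.3)
print(r.sense()["clock"])
import cv2
s=r.snapshot("side")["frame"][150:240,243:393,::-1]
cv2.imwrite("pics/s7.png",cv2.resize(cv2.convertScaleAbs(s,alpha=1.7),(800,480),interpolation=cv2.INTER_CUBIC))
E
```

```text
-108 [ 0.3 -0.5 -0.6] 23.9
-107 [ 0.1 -0.5 -0. ] 24.1
-106 [ 0.6 -0.2  0.7] 24.4
-105 [ 0.9 -0.2  0.1] 24.6
-104 [-0.2 -4.7 -0.6] 24.9
25.9583
```

View pics/s7.png

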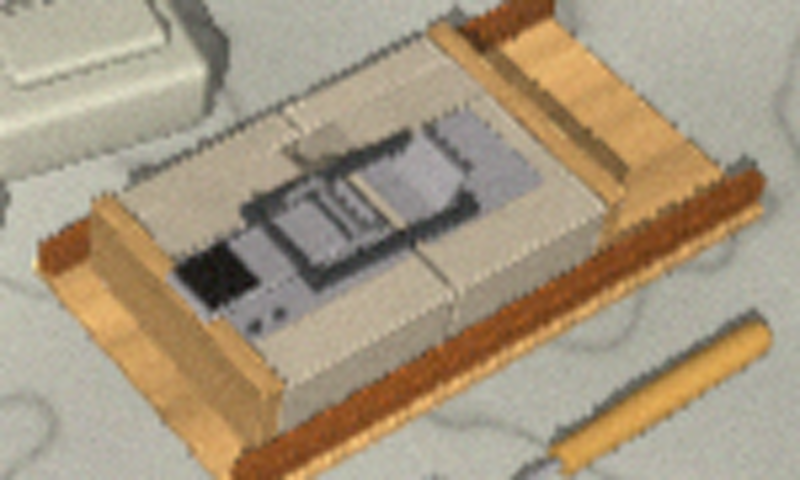

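The lever is flat, with its pad at (215,275). The bar ends show on the far side of the hook at (415,130) and (475,205). The back plate now stands about 3 mm further in than when unclamped and holds there, so I'm handing in.

```bash
python3 -c "
from station import r
print(r.hand_in())"
```

```text
the job is handed in; nothing more can be done
None
```

I closed and latched the mould and handed it in at about 26 s: the half is against the seal, the crossbar is behind the hook, and the lever is flat and stays down; the bottle, foam block, spatula and marker were not touched.

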